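# Set a tripod leg to length and close its cam lever

### The arm

A 6-joint arm with a two-finger parallel gripper is mounted at the origin on the work surface. World frame = base frame: x ahead of the robot, y to its left, z up, the work surface at z = 0. Lengths are in m, angles in rad, forces in N, time in s.
With the tool pointing down it reaches from about 0.35 to 0.85 m from the base axis. Payload 8.1 kg.
Tool frame: the origin (TCP) lies at the very end of the fingers, on their centre line; the grasp point (between the pads) lies 19 mm behind it; z points along the fingers, y is the line along which they close (so a half turn about z gives the same grasp; the last joint's range is limited). The gripper opens to 93 mm and grips with 3 to 60 N. Pads are 15 mm wide; open, the fingers measure 128 mm over their backs; the gripper's body (75 mm by 188 mm) begins 65 mm behind the grasp point.
Start: joints at [-1.405, 0.13, 1.488, -0, 1.523, -0.085], TCP at [0.149, -0.581, 0.219] pointing down, gripper open.
Joint ranges: [-2.96, 2.96], [-0.89, 2.26], [0.02, 2.5], [-1.34, 4.48], [0, 2.73], [-2.66, 2.66]. Speed limits (rad/s): [2.39, 2.39, 2.79, 3.14, 3.14, 3.14].

### API

Orientations are given as a rotation vector (axis times angle).
In Python, from plant import read_state, eyes, workorder gives the robot as it stands. The module is installed in compiled form; this text tells all that it offers.
- The arm moves only by the tool play_rows, never from a script. Its argument "targets" is one flat list of numbers, 4 for each row, row after row: the shift along the tool's x, y, z in cm, then the turn about the tool's z in degrees. In form: [dx, dy, dz, roll, dx, dy, dz, roll, ...]. A call has 1 to 8 rows; each row is the pose to reach, as a shift and turn from the pose commanded when the call began, along the tool's axes at that moment; what a row does not reach only later rows make up. A row lasts 1/12 s, in which the tool goes at most 41.7 mm and 7.16 degrees, less where a joint would pass 70% of its speed; a pose out of reach is approached as far as the arm can. A call with a gripper value outside its range is refused whole. "grip" is the finger opening in cm, from 0 to 9.3, set as the call begins (left out, the last holds). The fingers move at their own pace and stop on an object; "grip_force" is the grip in N (left out, the last holds). Time passes only in rows, so rows that repeat a pose let the fingers close. It gives the time, the measured TCP pose, the force, the opening and the grip force at its end, in the units of the state.
- read_state(): the state, without advancing time (a new reading comes with each control period).
- eyes.read_camera(name): name is "scene" or "side" or "wrist"; returns a dict with "image" (420x560x3 uint8, red, green, blue), "vfov" (degrees; the focal length in pixels is half the picture's height over the tangent of half this angle, whatever the lens; pixels are square), "cx", "cy" (the principal point, pixels), "cam_to_world" (4x4, takes a point from camera to world coordinates); the wrist camera has in their place "T_tool_cam" (4x4, takes a point from camera to tool coordinates, whose origin is the TCP and whose axes are the flange's). Camera axes: x right, y up, looking along -z (the intrinsics and any distortion apply to the point x, -y, -z); pixel columns grow to the right and rows downward; lengths in m; the calibration is good to about 2 mm. A picture is of the moment at which its call begins: read the wrist's pose just before it. There is no depth.
- workorder.close_job(): hands the job in; it is judged then, once.
The state is a dict: "t": time; "q": joint angles; "dq": joint speeds; "joint_torque": joint torques, N m; "tool_pos": TCP position; "orientation": TCP orientation; "force": force on the tool from outside, world axes, zero at the start; "wrist_torque": the same for the moment, N m; "opening": finger opening in m; "gripper_force": force on a finger pad.
Only numpy, scipy, OpenCV 4.12 (cv2) and the standard library are available. Lean on these libraries where they do the work, as an engineer would, in place of code of your own. Each camera call takes 0.05 s, during which the arm holds its last target. There are 200 camera calls.

### The job

Turn the clamp-tension knob until its nose points at the little dark steel index tab. Then take the spring-loaded tripod leg by its upright grip, above the raised cam lever, pull it out until its pointer is level with the dark steel mark clip, and keeping it there slide your fingers down the grip so that they press the U-shaped cam lever fully flat. Finish still holding the leg by its grip, at the mark with the lever closed: do not let go, and leave the other things on the bench where they are.

Things in the scene. Friction and masses are not known exactly. Their poses are not given: they have to be found in the camera images.
- stand: Cradle holding a tripod leg flat: grey board 180 x 450 x 12 mm fixed to the bench. Origin on the bench, right under the leg tube; y runs along the tube, the way the leg is pulled out; board spans x -65..115, y -175..275 mm. Two steel saddles (62 mm high, 18 mm in y) at y -150 and 135 mm carry a fixed 26 mm tube. Round dial plate (88 mm wide, top 20 mm above the bench) centred at x 0, y 215 mm.
- knob (a joint): Clamp-tension knob on the dial plate: angle in rad of its nose from the stand's +x axis, growing counter-clockwise seen from above, range -1.4..1.4; stays where it is left (friction 0.06 N m).
- knob_top (a point): Centre of the knob's upper face, on its vertical axis, 50 mm above the bench. The grip is an upright bar 12 mm thick and about 40 mm long, standing 24 mm high over a 48 mm disc (bar from 26 to 50 mm above the bench).
- knob_nose (a point): Pointed end of the knob's bar, marked by a white line, on its upper face, 22 mm from the knob's axis.
- index: Small dark steel index tab (13 x 4 x 7 mm) on the dial plate at the rim of the knob. The body's origin lies on the knob's axis at the plate's top; its x axis points from there to the tab. The knob is set when its nose points at this tab.
- index_tip (a point): The inner upper edge of the index tab, 29 mm from the knob's axis, 27 mm above the bench.
- leg (a joint): How far the sliding leg is pulled out along the stand's +y axis, in m, 0 (in) to 0.135. A spring pulls it back with 4 to 5 N; plus about 1 N friction. If let go it runs back to 0. The cam lever's clamp does not carry it.
- grip (a point): Upright grip on the sliding leg's black collar: plain grey block 16 mm thick along the slide (stand y), 26 mm wide (stand x). Origin at its foot, 66 mm above the bench, at x 0 of the stand; top 136 mm above the bench. Axes as the stand's. Jaws eased open by 2 to 4 mm still keep the leg caught and can slide down it.
- pointer_tip (a point): End of the steel pointer bar (6 mm wide narrowing to 3 mm) that sticks out from the leg's collar over the scale strip; it lies 78 mm towards the stand's +x from the grip's centre, at the same place along the slide, 21 mm above the bench.
- mark: The length mark: dark steel clip on the scale strip, an upright fin 5 mm thick (along stand y), 16 mm high, 20 mm long. Origin at the foot of the fin's inner end, mid thickness; axes as the stand's. The leg is at length when the pointer's end is level with the fin along stand y (the pointer ends 10 mm short of it in x and runs past it freely).
- lever (a joint): Cam lever angle, rad: 0 = closed flat, 0.35 to 0.42 = raised, as found. U-shaped aluminium lever on the leg, hinged about the stand's y axis 36 mm to the +x side of the grip's centre, 76 mm above the bench. Stays where left; takes 5 to 6 N to press at the grip. Fingers that clasp the grip's two y faces stand right above its arms and push them down when they slide down the grip.
- lever_end (a point): Middle of the cross bar at the lever's free (-x) end, upper face, 97 mm from the hinge. The lever's arms (18 mm wide, 8 mm thick) pass both y faces of the grip, 12 to 30 mm from its centre. Arms' upper faces: closed, level at 80 mm above the bench; fully open, up to 102 mm above the bench beneath fingers 22 mm wide centred on the grip.
- rubber_foot: Bystander: spare black rubber foot, a cone 40 mm wide and 35 mm high.
- steel_collar: Bystander: spare steel collar ring, 44 mm outside, 14 mm high.
- oil_filter: Bystander: white oil filter canister, 72 mm wide, 85 mm high.
- screwdriver: Bystander: screwdriver lying on the bench (origin at its underside).
- oil_bottle_a: Bystander: red oil bottle, 74 mm wide, 210 mm high.
- oil_bottle_b: Bystander: green oil bottle, 74 mm wide, 210 mm high.
- part_carton: Bystander: small cardboard carton, 140 x 110 x 90 mm.

How it is judged:
By the outcome, as a careful person would: the job done as asked, in the order asked, and still so for the second after the job is handed in, while the arm keeps its last pose, push and grip.
It also fails if it takes over 51 s, if anything falls off the work surface, if the arm or the gripper's body presses on something with over 40 N, if the wrist force passes 120 N, or if a joint passes its speed limit or range.

## Working session

There is one attempt and no reset: what is moved stays moved. The work goes in short steps, Python scripts to look and compute and a tool call to move; the robot and the scene stay as the last step left them, time stands still between calls to the robot, and variables do not carry over. Pictures are saved under pics/ and viewed, at most 10 in all, crops included, and the job is handed in when it is done.

Besides the shell and the picture viewer there is one more tool, called after "Call:" by a JSON object that holds its "op" and its "data", one argument or row to a line. play_rows: Moves the arm, as the interface text tells. Its arguments: {"type":"object","properties":{"targets":{"type":"array"},"grip":{"type":"number"},"grip_force":{"type":"number"}},"required":["targets"]}

```bash
mkdir -p pics; cat > h.py <<'E'
import numpy as np, cv2, json
from plant import read_state, eyes, workorder
from scipy.spatial.transform import Rotation as R
def snap(n,fn):
    s=read_state(); c=eyes.read_camera(n)
    cv2.imwrite(f'pics/{fn}.png',c['image'][:,:,::-1])
    if n=='wrist':
        T=np.eye(4);T[:3,:3]=R.from_rotvec(s['orientation']).as_matrix();T[:3,3]=s['tool_pos']
        c['cam_to_world']=T@c['T_tool_cam']
    d={k:(np.array(v).tolist()) for k,v in c.items() if k!='image'}
    json.dump(d,open(f'pics/{fn}.json','w')); return d
def ray(fn,u,v):
    d=json.load(open(f'pics/{fn}.json'));f=210/np.tan(np.radians(d['vfov'])/2);M=np.array(d['cam_to_world'])
    r=M[:3,:3]@np.array([(u-d['cx'])/f,-(v-d['cy'])/f,-1]);return M[:3,3],r
def atz(fn,u,v,z):
    o,r=ray(fn,u,v);return o+r*(z-o[2])/r[2]
def proj(fn,p):
    d=json.load(open(f'pics/{fn}.json'));f=210/np.tan(np.radians(d['vfov'])/2);M=np.array(d['cam_to_world'])
    q=M[:3,:3].T@(np.array(p)-M[:3,3]);return np.array([d['cx']-f*q[0]/q[2],d['cy']+f*q[1]/q[2]])
E
python3 - <<'E'
from h import *
for n in ['scene','side','wrist']:
    d=snap(n,n+'0');print(n,{k:np.round(v,3).tolist() for k,v in d.items()})
s=read_state();print(s)
a=cv2.imread('pics/side0.png');b=cv2.imread('pics/wrist0.png')
cv2.imwrite('pics/sw.png',cv2.resize(np.vstack([a,b]),(400,600)))
E
```

```text
scene {'vfov': 52.68, 'cx': 283.599, 'cy': 212.195, 'cam_to_world': [[-0.898, -0.306, 0.317, 1.008], [0.44, -0.635, 0.634, 0.833], [0.008, 0.709, 0.705, 0.998], [0.0, 0.0, 0.0, 1.0]]}
side {'vfov': 43.789, 'cx': 288.634, 'cy': 206.961, 'cam_to_world': [[-0.736, 0.496, -0.461, -0.074], [-0.677, -0.524, 0.517, 0.705], [0.015, 0.692, 0.721, 1.081], [0.0, 0.0, 0.0, 1.0]]}
wrist {'vfov': 64.262, 'cx': 282.186, 'cy': 216.53, 'T_tool_cam': [[0.001, 0.966, 0.26, 0.071], [1.0, -0.001, 0.001, 0.001], [0.001, 0.26, -0.966, -0.165], [0.0, 0.0, 0.0, 1.0]], 'cam_to_world': [[0.249, 0.935, 0.252, 0.218], [-0.969, 0.241, 0.062, -0.564], [-0.002, -0.26, 0.966, 0.383], [0.0, 0.0, 0.0, 1.0]]}
{'t': 0.15, 'q': array([-1.40539477e+00,  1.31038624e-01,  1.48902776e+00,  2.04761884e-05,
        1.52299031e+00, -8.54491763e-02]), 'dq': array([ 0.00073762, -0.00093129, -0.00311049, -0.00026026,  0.00136956,
        0.00066381]), 'joint_torque': array([ 7.00594392e-04, -5.60477722e+01, -4.92333341e+01,  7.67468009e-02,
        3.06391565e-02, -7.25503992e-05]), 'tool_pos': array([ 0.14886489, -0.58078609,  0.21779874]), 'orientation': array([-3.11546201e+00, -3.92818441e-01,  5.97812446e-05]), 'force': array([-0.74753524,  0.4705002 ,  0.34648481]), 'wrist_torque': array([0.01685484, 0.00513292, 0.0034829 ]), 'gripper_force': 0.0, 'opening': 0.09287955306486351}
```

View pics/scene0.png

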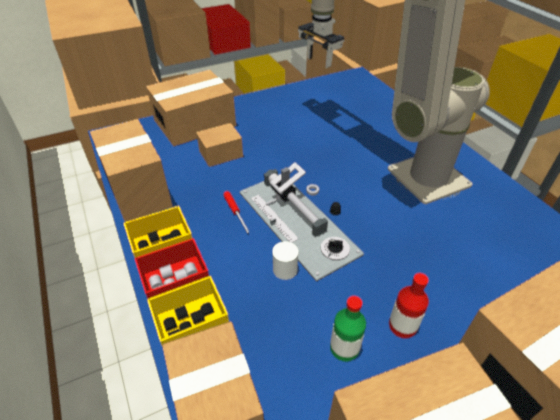

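View pics/sw.png

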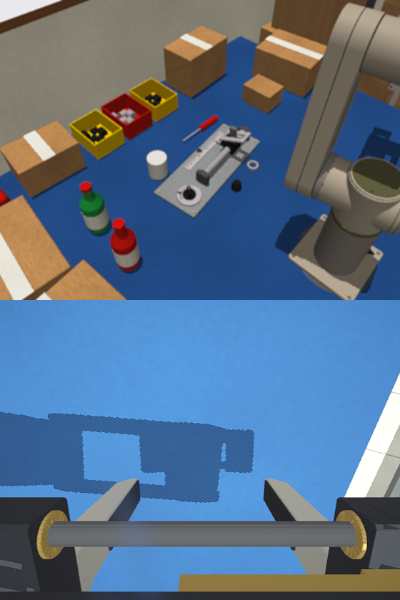

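The scene view shows the stand around pixels (240-360, 170-275), with the dial near (335,247) and the grip and lever near (285,180). I'll enlarge both views.

```bash
python3 - <<'E'
from h import *
a=cv2.imread('pics/scene0.png')[155:285,225:375]; b=cv2.imread('pics/side0.png')[160:310,205:375]
cv2.imwrite('pics/c1.png',cv2.resize(a,None,fx=4.6,fy=4.6,interpolation=cv2.INTER_CUBIC))
cv2.imwrite('pics/c2.png',cv2.resize(b,None,fx=4,fy=4,interpolation=cv2.INTER_CUBIC))
E
```

```text
(no output)
```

View pics/c1.png

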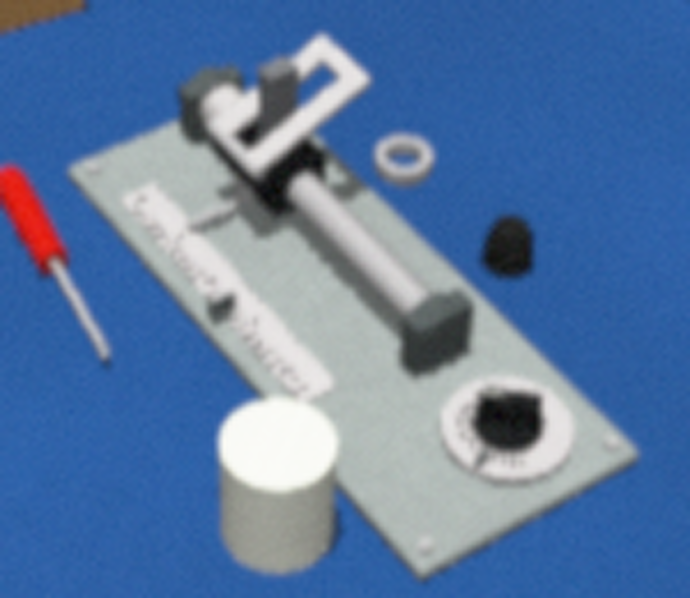

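View pics/c2.png

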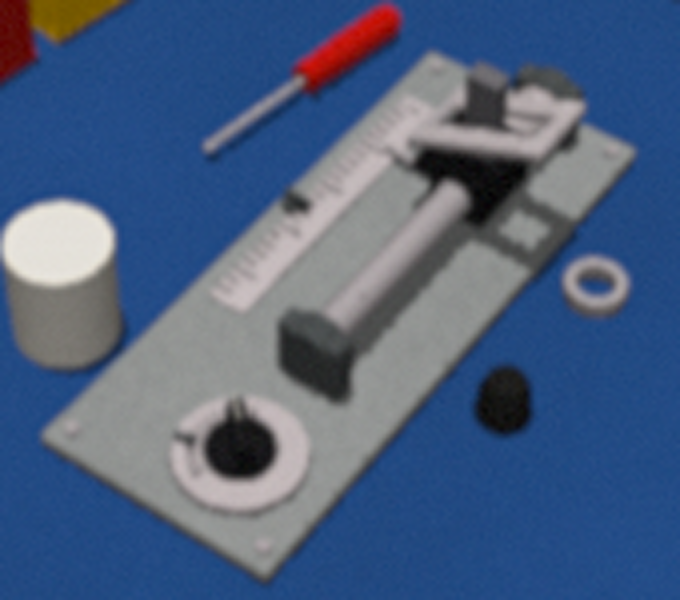

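The crops give the board corners. Scene crop: (68,172), (420,578), (638,456). Side crop: (433,55), (42,437), (266,578), (632,152). The index tab is near side crop (185,437) and the mark clip near (295,203). Next I'll fit the stand pose.

```bash
cat >> h.py <<'E'
def sc(u,v):return 225+(u+.5)/4.6-.5,155+(v+.5)/4.6-.5
def sd(u,v):return 205+(u+.5)/4-.5,160+(v+.5)/4-.5
E
python3 - <<'E'
from h import *
from scipy.optimize import least_squares
L=[];W=[]
for f,c,p,l in [('scene0',sc,(68,172),(115,-175)),('scene0',sc,(420,578),(115,275)),('scene0',sc,(638,456),(-65,275)),
 ('side0',sd,(433,55),(115,-175)),('side0',sd,(42,437),(115,275)),('side0',sd,(266,578),(-65,275)),('side0',sd,(632,152),(-65,-175))]:
    w=atz(f,*c(*p),.012)[:2];L.append(np.array(l)/1e3);W.append(w);print(l,w.round(4))
L=np.array(L);W=np.array(W)
def F(p):
    c,s=np.cos(p[2]),np.sin(p[2]);return L@np.array([[c,s],[-s,c]])+p[:2]
r=least_squares(lambda p:(F(p)-W).ravel(),[.5,0,3]);print(r.x,(r.fun.reshape(-1,2)*1000).round(1))
print('dial',atz('scene0',*sc(507,428),.02),atz('side0',*sd(240,455),.02))
p=r.x;c,s=np.cos(p[2]),np.sin(p[2]);M=np.array([[c,-s],[s,c]])
print('dial fit',M@[0,.215]+p[:2])
for n,z,a,b in [('grip top',.136,(283,68),(490,72)),('mark',.02,(220,300),(295,203)),('index',.027,(485,460),(190,437)),('ptr',.021,(195,227),(385,152))]:
    A=atz('scene0',*sc(*a),z);B=atz('side0',*sd(*b),z);print(n,A,B,'stand',(M.T@(A[:2]-p[:2])).round(4),(M.T@(B[:2]-p[:2])).round(4))
E
```

```text
(115, -175) [ 0.6583 -0.2099]
(115, 275) [0.6021 0.2317]
(-65, 275) [0.426  0.2086]
(115, -175) [ 0.6526 -0.2149]
(115, 275) [0.5984 0.2281]
(-65, 275) [0.4215 0.2066]
(-65, -175) [ 0.4803 -0.2356]
[ 0.52114754 -0.05557841  0.125352  ] [[-1.1 -5. ]
 [-1.2 -0.1]
 [-3.7  0.5]
 [ 4.5  0.1]
 [ 2.5  3.6]
 [ 0.8  2.6]
 [-1.7 -1.7]]
dial [0.49501727 0.15625802 0.02      ] [0.49266877 0.15615693 0.02      ]
dial fit [0.49426738 0.15773464]
grip top [ 0.526642   -0.11441136  0.136     ] [ 0.53004728 -0.12168615  0.136     ] stand [-0.0019 -0.0591] [ 0.0006 -0.0667]
mark [ 0.61525713 -0.03163348  0.02      ] [ 0.61720118 -0.02557755  0.02      ] stand [0.0964 0.012 ] [0.0991 0.0178]
index [0.52535114 0.1781035  0.027     ] [0.52152138 0.17129521 0.027     ] stand [0.0334 0.2313] [0.0287 0.225 ]
ptr [ 0.60076998 -0.10536262  0.021     ] [ 0.60433872 -0.10569946  0.021     ] stand [ 0.0728 -0.0593] [ 0.0763 -0.0601]
```

Call:
{"op": "play_rows", "data": {
  "targets": [51.7,-62.9,1.5,0,51.7,-62.9,1.5,0,51.7,-62.9,1.5,0,51.7,-62.9,1.5,0,51.7,-62.9,1.5,0,51.7,-62.9,1.5,0,51.7,-62.9,1.5,0,51.7,-62.9,1.5,0]
}}

```text
t: 0.82
tool_pos: [0.2902, -0.2774, 0.2122]
orientation: [-3.117, -0.392, -0.0]
force: [0.9, -0.2, 0.1]
opening: 0.093
gripper_force: 0.0
```

Call:
{"op": "play_rows", "data": {
  "targets": [30,-36.6,0.8,0,30,-36.6,0.8,0,30,-36.6,0.8,0,30,-36.6,0.8,0,30,-36.6,0.8,0,30,-36.6,0.8,0,30,-36.6,0.8,0,30,-36.6,0.8,0]
}}

```text
t: 1.48
tool_pos: [0.4311, 0.0251, 0.2069]
orientation: [3.117, 0.393, 0.001]
force: [1.3, -1.1, 0.6]
opening: 0.0929
gripper_force: 0.0
```

Call:
{"op": "play_rows", "data": {
  "targets": [11.6,-14,0.2,0,11.6,-14,0.2,0,11.6,-14,0.2,0,11.6,-14,0.2,0,11.6,-14,0.2,0,11.6,-14,0.2,0]
}}

```text
t: 1.98
tool_pos: [0.5086, 0.1905, 0.204]
orientation: [-3.115, -0.399, 0.002]
force: [-0.2, -0.7, 0.3]
opening: 0.0931
gripper_force: 0.0
```

```bash
python3 - <<'E'
from h import *
print(read_state()['tool_pos'],read_state()['t'])
snap('wrist','w1')
print(proj('w1',[.4935,.157,.05]))
E
```

```text
[0.50861073 0.19052299 0.20397973] 1.9833
[310.55785363 224.70833674]
```

View pics/w1.png

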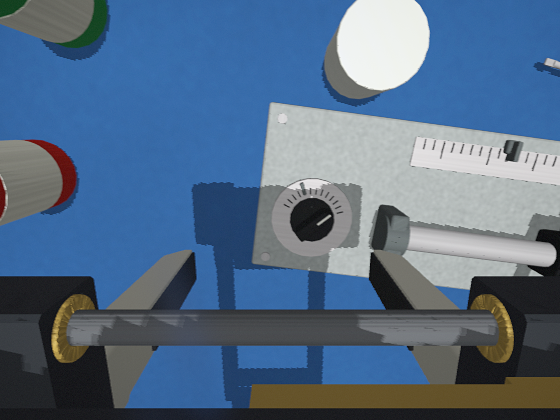

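The wrist view shows the knob at (312,220) with a white nose line to about (330,216), the index tab near (303,187) and the mark clip at (513,150). I'll enlarge it.

```bash
python3 - <<'E'
from h import *
a=cv2.imread('pics/w1.png')
x=cv2.resize(a[165:265,255:365],None,fx=6,fy=6,interpolation=cv2.INTER_CUBIC)
y=cv2.resize(a[120:190,460:560],None,fx=6,fy=6,interpolation=cv2.INTER_CUBIC)[60:360,300-230:]
cv2.imwrite('pics/c3.png',x)
E
```

```text
(no output)
```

View pics/c3.png

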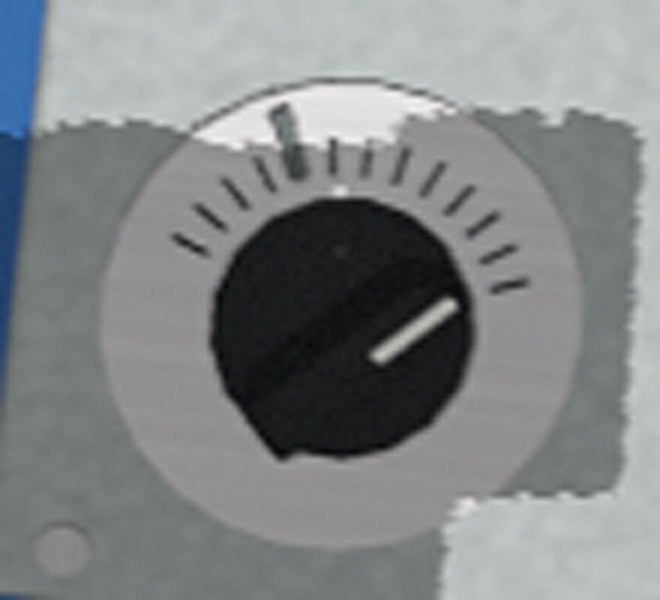

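Nose line in the crop: (377,358) to (455,302). Index tab: inner end (298,172), outer end (282,110). Plate centre: (341,313).

```bash
python3 - <<'E'
from h import *
def w(u,v):return 255+(u+.5)/6-.5,165+(v+.5)/6-.5
g=lambda u,v,z:atz('w1',*w(u,v),z)[:2]
c=g(341,313,.02);a=g(377,358,.05);b=g(455,302,.05);i=g(298,172,.027);o=g(282,110,.027)
print('c',c,'nose ends',a,b,np.linalg.norm(a-c)*1e3,np.linalg.norm(b-c)*1e3,'idx',np.linalg.norm(i-c)*1e3,np.linalg.norm(o-c)*1e3)
A=lambda p:np.degrees(np.arctan2(p[1],p[0]))
print('angles world: line',A(b-a),'c->b',A(b-c),'idx',A(i-c),A(o-c))
th=np.radians(A(b-a));print('axis along line', b-.022*np.array([np.cos(th),np.sin(th)]))
for n,u,v,z in [('mark',513,143,.028),('mark foot',510,160,.014)]:print(n,atz('w1',u,v,z))
print('scene est index',A(np.array([.52535,.1781])-c),A(np.array([.5215,.1713])-c))
m=R.from_rotvec(read_state()['orientation']).as_matrix();print(m.round(4))
E
```

```text
c [0.49441383 0.15379296] nose ends [0.49568134 0.15053756] [0.50814056 0.14081568] 3.493452173556047 18.89001428707664 idx 28.53459679288938 39.746511598966585
angles world: line -37.96475677286805 c->b -43.392399557047916 idx 32.268494574997625 31.570570723228577
axis along line [0.490796   0.15434957]
mark [ 0.62025611 -0.01819904  0.028     ]
mark foot [ 0.60510442 -0.0318767   0.014     ]
scene est index 38.15728915396567 32.876455966037696
[[ 9.68e-01  2.51e-01 -1.60e-03]
 [ 2.51e-01 -9.68e-01 -4.00e-04]
 [-1.60e-03  0.00e+00 -1.00e+00]]
```

```bash
python3 - <<'E'
from h import *
print(read_state()['q'])
print('red',atz('scene0',405,333,.0),'green',atz('scene0',347,355,0))
E
```

```text
[ 2.60877435e-01 -1.76830691e-02  1.66855400e+00 -3.01048220e-05
  1.49235007e+00  1.57801053e+00]
red [0.4702642 0.4718762 0.       ] green [0.63865579 0.45751693 0.        ]
```

Call:
{"op": "play_rows", "data": {
  "targets": [-2.4,3.05,0,-7.1,-2.4,3.05,0,-14.2,-2.4,3.05,0,-21.3,-2.4,3.05,0,-28.4,-2.4,3.05,0,-35.5,-2.4,3.05,0,-42.6,-2.4,3.05,0,-49.7,-2.4,3.05,0,-56.8],
  "grip": 5.5
}}

```text
t: 2.7
tool_pos: [0.4922, 0.1502, 0.2049]
orientation: [2.55, 1.834, -0.001]
force: [-0.6, 1.0, -0.7]
opening: 0.0554
gripper_force: 0.0
```

Call:
{"op": "play_rows", "data": {
  "targets": [0,0,2,-7.1,0,0,4,-14.2,0,0,6,-21.3,0,0,8,-28.4,0,0,9,-35.5,0,0,10,-42.6,0,0,10,-49.7,0,0,10,-56.8]
}}

```text
t: 3.37
tool_pos: [0.4914, 0.15, 0.1038]
orientation: [-1.371, -2.825, 0.003]
force: [-1.1, 0.5, 0.2]
opening: 0.055
gripper_force: 0.0
```

Call:
{"op": "play_rows", "data": {
  "targets": [0,0,0,-7,0,0,0,-13.9,0,0,0,-13.9,0,0,0,-13.9]
}}

```text
t: 3.7
tool_pos: [0.4924, 0.1507, 0.1049]
orientation: [1.034, 2.967, -0.0]
force: [-0.4, -0.6, -0.2]
opening: 0.055
gripper_force: 0.0
```

```bash
python3 - <<'E'
from h import *
s=read_state();print(s['tool_pos'],s['t'],s['q'],s['opening']);m=R.from_rotvec(s['orientation']).as_matrix();print(m.round(4),np.degrees(np.arctan2(m[1,1],m[0,1])))
snap('wrist','w2')
E
```

```text
[0.49237595 0.15067811 0.10493916] 3.7 [ 1.97524831e-01 -1.46061674e-02  1.85112505e+00 -2.11578134e-04
  1.30517564e+00 -7.02691556e-01] 0.05499821221877776
[[-7.835e-01  6.214e-01 -1.000e-04]
 [ 6.214e-01  7.835e-01 -2.000e-04]
 [-1.000e-04 -2.000e-04 -1.000e+00]] 51.58178193234421
```

View pics/w2.png

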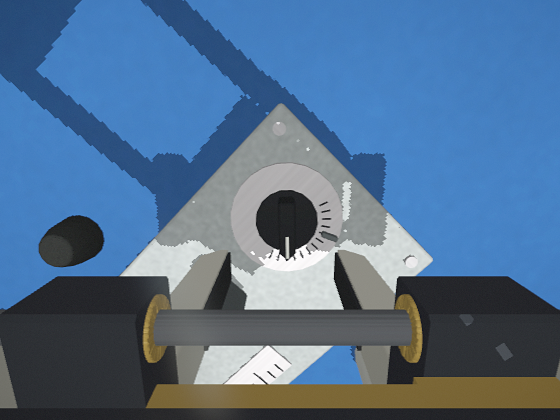

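The bar now lies along the tool's x in the image, at u≈287. The white line runs (287,237)-(287,258), the disc is centred near (287,220) and the index tab is at about (330,237). Checking the offset.

```bash
python3 - <<'E'
from h import *
s=read_state();m=R.from_rotvec(s['orientation']).as_matrix();p=s['tool_pos']
T=lambda q:(m.T@(q-p)*100).round(2)
for n,u,v,z in [('disc',287,221,.026),('plate',287,217,.02),('line in',287,237,.05),('nose',287,258,.05),('idx in',322,234,.027),('idx out',337,241,.027)]:
    q=atz('w2',u,v,z);print(n,q,T(q))
c=atz('w2',287,217,.02)
for u,v in [(322,234),(337,241)]:
    d=atz('w2',u,v,.027)-c;print(np.linalg.norm(d[:2]),np.degrees(np.arctan2(d[1],d[0])))
E
```

```text
disc [0.49203954 0.15462598 0.026     ] [0.27 0.26 7.9 ]
plate [0.49088925 0.15563254 0.02      ] [0.42 0.27 8.5 ]
line in [0.49557106 0.15144012 0.05      ] [-0.21  0.23  5.5 ]
nose [0.50779934 0.1418327  0.05      ] [-1.76  0.24  5.5 ]
idx in [0.51646165 0.16934957 0.027     ] [-0.73  2.94  7.8 ]
idx out [0.52812109 0.17500506 0.027     ] [-1.29  4.1   7.8 ]
0.029019038845881945 28.209099290964488
0.041970284314238 27.488914983861545
```

Call:
{"op": "play_rows", "data": {
  "targets": [0.35,0.25,2,0,0.35,0.25,4,0,0.35,0.25,6,0,0.35,0.25,7.4,0,0.35,0.25,7.4,0,0.35,0.25,7.4,0]
}}

```text
t: 4.25
tool_pos: [0.4906, 0.1554, 0.0303]
orientation: [-1.029, -2.966, 0.002]
force: [-0.1, 0.3, 0.8]
opening: 0.055
gripper_force: 0.0
```

Call:
{"op": "play_rows", "data": {
  "targets": [0,0,0,0,0,0,0,0,0,0,0,0,0,0,0,0,0,0,0,0,0,0,0,0,0,0,0,0,0,0,0,0],
  "grip": 0,
  "grip_force": 25
}}

```text
t: 4.92
tool_pos: [0.4912, 0.1556, 0.031]
orientation: [-1.026, -2.969, 0.001]
force: [-2.0, -2.7, 4.5]
opening: 0.0113
gripper_force: 25.0
```

Call:
{"op": "play_rows", "data": {
  "targets": [0,0,0,-6,0,0,0,-13,0,0,0,-20,0,0,0,-27,0,0,0,-34,0,0,0,-41,0,0,0,-48,0,0,0,-55]
}}

```text
t: 5.58
tool_pos: [0.4909, 0.154, 0.031]
orientation: [0.47, -3.104, 0.005]
force: [-4.0, -11.7, 7.9]
opening: 0.0117
gripper_force: 25.0
```

Call:
{"op": "play_rows", "data": {
  "targets": [0,0,0,-6,0,0,0,-12,0,0,0,-12,0,0,0,-12,0,0,0,-12]
}}

```text
t: 6.0
tool_pos: [0.4911, 0.1537, 0.031]
orientation: [0.782, -3.04, 0.005]
force: [-3.8, -12.1, 6.9]
opening: 0.0116
gripper_force: 25.0
```

```bash
python3 - <<'E'
from h import *
s=read_state();print(s['tool_pos'],s['t'],s['q'],s['force'],s['wrist_torque']);m=R.from_rotvec(s['orientation']).as_matrix();print(np.degrees(np.arctan2(m[1,1],m[0,1])))
snap('wrist','w3')
a=cv2.imread('pics/w3.png')
cv2.imwrite('pics/c4.png',cv2.resize(a[140:320,170:400],None,fx=3.3,fy=3.3,interpolation=cv2.INTER_CUBIC))
E
```

```text
[0.4911145  0.15365216 0.03098017] 6.0 [ 0.20599923  0.08189015  1.89982514 -0.0036141   1.16188695 -1.86709062] [ -3.78329097 -12.12067098   6.94382491] [-2.03454575  0.55811976  0.04802668]
118.86203795712582
```

View pics/c4.png

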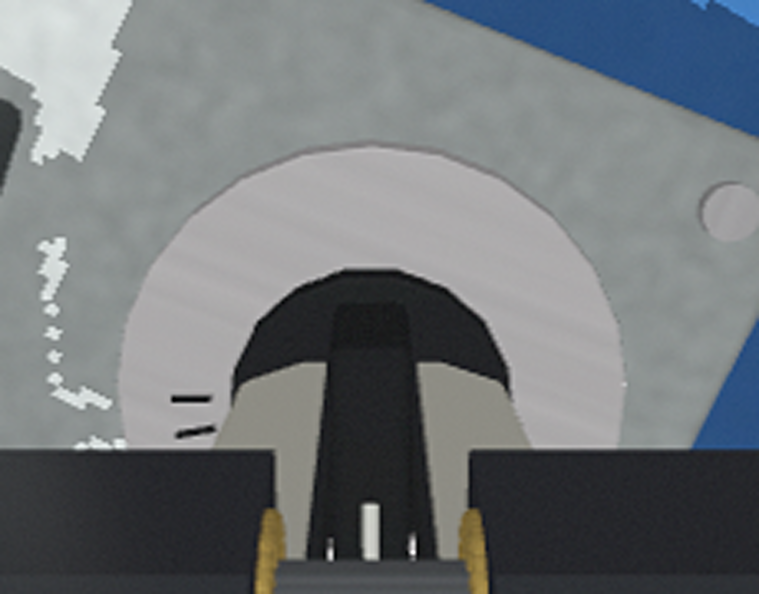

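Knob turned along with the jaws. Release, rise and inspect.

Call:
{"op": "play_rows", "data": {
  "targets": [0,0,0,0,0,0,0,0,0,0,0,0,0,0,-3,0,-1,0,-7,0,-3,0,-10,0,-3,0,-10,0,-3,0,-10,0],
  "grip": 5
}}

```text
t: 6.72
tool_pos: [0.5202, 0.1714, 0.1337]
orientation: [-0.783, 3.037, 0.0]
force: [-0.2, -0.7, -1.1]
opening: 0.0497
gripper_force: 0.0
```

```bash
python3 - <<'E'
from h import *
s=read_state();print(s['tool_pos'],s['t']);m=R.from_rotvec(s['orientation']).as_matrix();print(np.degrees(np.arctan2(m[1,1],m[0,1])))
snap('wrist','w4')
a=cv2.imread('pics/w4.png');u,v=proj('w4',[.4935,.156,.02]).astype(int);print(u,v)
u0,v0=u-70,v-55;print(u0,v0)
cv2.imwrite('pics/c5.png',cv2.resize(a[v0:v0+110,u0:u0+140],None,fx=5.4,fy=5.4,interpolation=cv2.INTER_CUBIC))
E
```

```text
[0.52019715 0.17142038 0.13365977] 6.7167
118.90546894795031
282 177
212 122
```

View pics/c5.png

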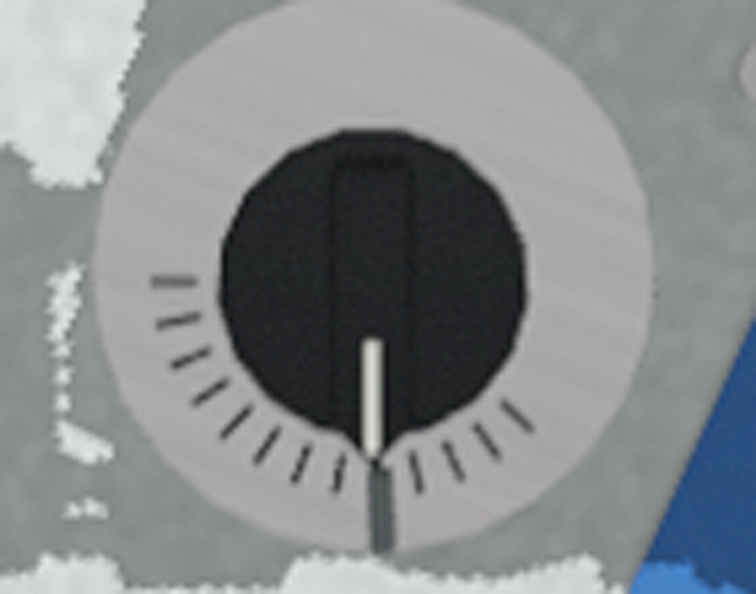

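Nose line runs (372,340)-(373,455). Index tab runs (378,465)-(384,548). Plate centre is about (374,270). I'll quantify the residual.

```bash
python3 - <<'E'
from h import *
g=lambda u,v,z:atz('w4',212+(u+.5)/5.4-.5,122+(v+.5)/5.4-.5,z)[:2]
A=lambda p:np.degrees(np.arctan2(p[1],p[0]))
c=g(374,270,.02);a=g(372,340,.05);b=g(373,455,.05);i=g(378,468,.027);o=g(384,548,.027)
d=g(373,280,.026)
print(c,d,'line',A(b-a),'idx from plate',A(i-c),A(o-c),'from disc',A(i-d),A(o-d),'tab dir',A(o-i))
print(np.linalg.norm(i-c),np.linalg.norm(o-c))
E
```

```text
[0.4895759  0.15272864] [0.49025451 0.15295886] line 29.371328263159 idx from plate 30.14429368087817 31.039147000508038 from disc 30.42439521717516 31.247871421711487 tab dir 33.09432900266815
0.029686142185505394 0.04260218975185726
```

About 1.5-2° short. I'll re-grasp and add 2°.

Call:
{"op": "play_rows", "data": {
  "targets": [3.4,-0.2,3,0,3.4,-0.2,6,0,3.4,-0.2,9,0,3.4,-0.2,10.2,0,3.4,-0.2,10.2,0,3.4,-0.2,10.2,0]
}}

```text
t: 7.27
tool_pos: [0.4878, 0.152, 0.0281]
orientation: [0.782, -3.04, -0.0]
force: [1.3, -0.7, 0.8]
opening: 0.0498
gripper_force: 0.0
```

Call:
{"op": "play_rows", "data": {
  "targets": [0,0,0,0,0,0,0,0,0,0,0,0,0,0,0,0,0,0,0,0,0,0,0,-2,0,0,0,-2,0,0,0,-2],
  "grip": 0
}}

```text
t: 7.93
tool_pos: [0.4892, 0.1524, 0.0293]
orientation: [-0.835, 3.028, 0.0]
force: [-0.3, 0.3, 2.7]
opening: 0.0117
gripper_force: 24.9
```

Call:
{"op": "play_rows", "data": {
  "targets": [0,0,0,0,0,0,0,0,0,0,0,0,0,0,-3,0,-1,0,-7,0,-3,0,-10,0,-3,0,-10,0,-3,0,-10,0],
  "grip": 5
}}

```text
t: 8.6
tool_pos: [0.5171, 0.1683, 0.1316]
orientation: [-0.835, 3.023, -0.0]
force: [-0.1, -1.4, -0.3]
opening: 0.0498
gripper_force: 0.0
```

```bash
python3 - <<'E'
from h import *
s=read_state();print(s['tool_pos'],s['t'],s['q']);m=R.from_rotvec(s['orientation']).as_matrix();print(m.round(3),np.degrees(np.arctan2(m[1,1],m[0,1])))
snap('wrist','w5')
a=cv2.imread('pics/w5.png');g=a.mean(2)
cv2.imwrite('pics/c6.png',cv2.resize(a[122:232,212:352],None,fx=5.4,fy=5.4,interpolation=cv2.INTER_CUBIC))
E
```

```text
[0.51707229 0.16830636 0.13155858] 8.6 [ 2.20390139e-01  3.17969017e-02  1.75353514e+00 -5.27993266e-06
  1.35089445e+00 -1.88932168e+00]
[[-0.858 -0.513  0.005]
 [-0.513  0.858  0.001]
 [-0.005 -0.002 -1.   ]] 120.87740267038703
```

View pics/c6.png

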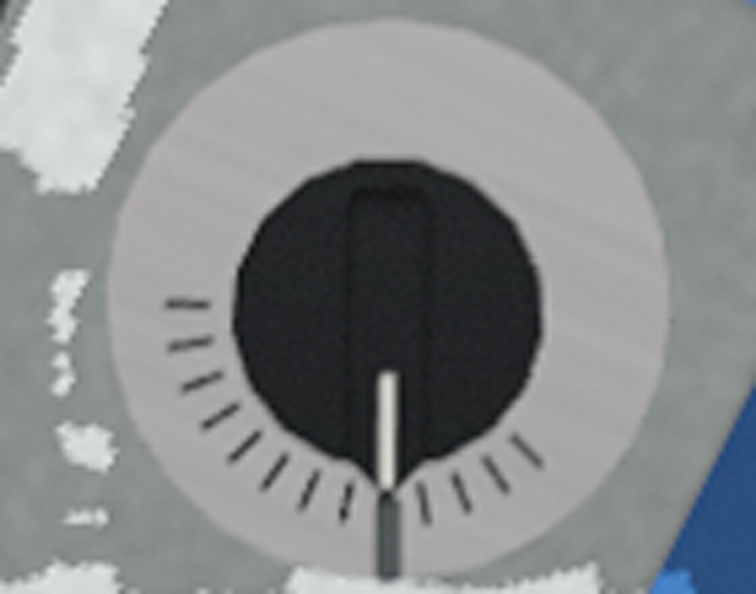

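The crop shows the white line at u≈387, in line with the tab at u≈388, so the knob is set. My ten views are used, so from here I'll measure with image code. Next: rise, go over the leg and turn the tool so the wrist camera sits on the pointer side.

Call:
{"op": "play_rows", "data": {
  "targets": [0,0,-3,7.1,0,0,-7,14.2,2,-4,-9,21.3,4,-7.5,-9,28.4,6,-11,-9,35.5,8,-14.5,-9,42.6,10,-18,-9,49.7,12.3,-22.1,-9,56.8],
  "grip": 9.3
}}

```text
t: 9.32
tool_pos: [0.5204, -0.0802, 0.2165]
orientation: [-0.713, -3.056, -0.0]
force: [0.6, 0.2, 0.3]
opening: 0.0924
gripper_force: 0.0
```

Call:
{"op": "play_rows", "data": {
  "targets": [0,0,0,7.1,0,0,0,14.2,0,0,0,21.3,0,0,0,28.4,0,0,0,35.5,0,0,0,42.6,0,0,0,49.7,0,0,0,56.8]
}}

```text
t: 9.98
tool_pos: [0.5206, -0.0784, 0.2162]
orientation: [-2.081, -2.348, 0.003]
force: [-0.7, -0.3, -0.6]
opening: 0.0932
gripper_force: 0.0
```

Call:
{"op": "play_rows", "data": {
  "targets": [0,0,0,7.1,0,0,0,14.2,0,0,0,21.3,0,0,0,28.4,0,0,0,35.5,0,0,0,42.6,0,0,0,49.7,0,0,0,56.8]
}}

```text
t: 10.65
tool_pos: [0.5206, -0.0783, 0.2162]
orientation: [-2.949, -1.076, 0.006]
force: [0.3, 0.1, 0.3]
opening: 0.0928
gripper_force: 0.0
```

Call:
{"op": "play_rows", "data": {
  "targets": [0,0,0,7.1,0,0,0,14.2,0,0,0,21.3,0,0,0,28.4,0,0,0,33.3,0,0,0,33.3,0,0,0,33.3]
}}

```text
t: 11.23
tool_pos: [0.5211, -0.0784, 0.2169]
orientation: [-3.134, -0.201, 0.005]
force: [-0.0, -0.8, 1.1]
opening: 0.0928
gripper_force: 0.0
```

```bash
cat >> h.py <<'E'
P=np.array([.52115,-.05558]);YW=.12535
M2=np.array([[np.cos(YW),-np.sin(YW)],[np.sin(YW),np.cos(YW)]])
def st(w):return M2.T@(np.asarray(w)[:2]-P)
def wl(x,y,z):
    return np.r_[M2@[x,y]+P,z]
def rect(fn,x0,x1,y0,y1,z,res=.0005):
    """stand-frame orthophoto at height z: rows=x, cols=y"""
    im=cv2.imread(f'pics/{fn}.png');xs=np.arange(x0,x1,res);ys=np.arange(y0,y1,res)
    m=np.array([[proj(fn,wl(x,y,z)) for y in ys] for x in xs],np.float32)
    return cv2.remap(im,m[...,0],m[...,1],cv2.INTER_LINEAR),xs,ys
E
python3 - <<'E'
from h import *
s=read_state();print(s['tool_pos'],s['t'],s['q']);m=R.from_rotvec(s['orientation']).as_matrix();print(m.round(3),np.degrees(np.arctan2(m[1,1],m[0,1])))
snap('wrist','w6')
for n,p in [('ptr',(.078,-.06,.021)),('mark',(.09,.015,.03)),('griptop',(0,-.06,.136))]:print(n,proj('w6',wl(*p)).round())
o,xs,ys=rect('w6',.045,.115,-.09,.05,.021,.002)
g=o.max(2)
print('ys',(ys*1000).round().astype(int).tolist())
for x,r in zip(xs,g):print(int(round(x*1000)),''.join('%4d'%v for v in r))
E
```

```text
[ 0.52109961 -0.07836197  0.2169173 ] 11.2333 [-2.46556764e-01 -6.35749542e-02  1.68965090e+00 -2.47536890e-05
  1.51878900e+00  1.19636697e+00]
[[ 0.992  0.128 -0.003]
 [ 0.128 -0.992  0.001]
 [-0.003 -0.001 -1.   ]] -82.67346705415171
ptr [318. 117.]
mark [244. 103.]
griptop [330. 219.]
ys [-90, -88, -86, -84, -82, -80, -78, -76, -74, -72, -70, -68, -66, -64, -62, -60, -58, -56, -54, -52, -50, -48, -46, -44, -42, -40, -38, -36, -34, -32, -30, -28, -26, -24, -22, -20, -18, -16, -14, -12, -10, -8, -6, -4, -2, 0, 2, 4, 6, 8, 10, 12, 14, 16, 18, 20, 22, 24, 26, 28, 30, 32, 34, 36, 38, 40, 42, 44, 46, 48]
45  190 188 183 185 183 190 192 187 185 186 186 187 210 215 216 161 183 182 189 192 188 183 183 185 191 191 190 190 187 187 187 182 182 186 185 188 190 189 187 187 187 190 187 186 187 184 185 188 191 193 196 195 191 187 188 189 188 188 190 185 181 188 192 192 191 190 190 191 190 189
47  188 190 189 189 187 190 190 189 187 186 186 185 210 216 216 163 184 183 189 190 187 187 182 180 183 184 183 186 187 188 184 179 181 183 187 188 191 192 191 190 186 189 187 184 187 188 186 190 193 194 19
[... 8756 characters left out ...]
82 183 182 180 181 184 186 182 181 185 185 181 182 185 185 185 183 178 182 187 187 179 177 182 182 183 188 186 185 186 182 181 188
111  157 158 158 155 156 159 158 157 158 158 158 158 158 159 157 154 155 156 158 156 154 154 152 152 153 151 152 153 152 152 150 151 151 150 149 148 148 149 150 147 144 144 145 145 142 142 144 144 141 141 142 143 142 141 141 140 143 137 132 134 134 135 135 136 136 135 135 136 136 137
113  171 171 171 170 171 172 172 172 171 171 172 172 172 171 171 170 171 171 172 172 171 171 172 172 172 173 172 171 171 172 171 171 171 171 171 170 170 170 171 170 170 170 170 171 170 170 170 170 169 168 168 169 169 171 170 167 168 169 168 168 168 168 168 170 168 168 166 168 167 168
```

Numbers from the rectified strip: pointer at stand y ≈ -64 mm with its tip at x ≈ 76, and fin at y ≈ +16..17 mm, x from 84. I'll refine these and locate the grip top.

```bash
python3 - <<'E'
from h import *
def show(x0,x1,y0,y1,z,res,xr):
    o,xs,ys=rect('w6',x0,x1,y0,y1,z,xr);g=o.max(2)
    o2=cv2.resize(g,(int(round((y1-y0)/res)),len(xs)),interpolation=cv2.INTER_AREA)
    print('z',z,'y from',y0,'step',res)
    for x,r in zip(xs,o2):print(int(round(x*1000)),''.join('%4d'%v for v in r))
show(.086,.104,.008,.028,.030,.001,.003)
show(.06,.078,-.072,-.055,.021,.001,.003)
show(-.03,.03,-.09,-.04,.136,.002,.004)
s=read_state();print(st(s['tool_pos']))
E
```

```text
z 0.03 y from 0.008 step 0.001
86  226 226 225 220 220 178  72  72  87 107 107 175 226 226 211 205 205 220 222 222
89  228 228 227 221 221 187 103 103 110 119 119 181 227 227 206 198 198 218 221 221
92  209 209 192  92  92  95 102 102 110 121 121 131 138 138 180 197 197 221 225 225
95  140 140 138 125 125 118 101 101 110 122 122 116 112 112 166 188 188 220 225 225
98  130 130 130 130 130 123 104 104 113 124 124 119 115 115 171 193 193 190 189 189
101   96  96 100 127 127 121 106 106 114 124 124 118 113 113 166 187 187 186 186 186
104  152 152 147 120 120 117 108 108 114 121 121 115 111 111 165 186 186 185 185 185
z 0.021 y from -0.072 step 0.001
60  188 188 187 181 181 191 210 210 213 216 216 170 147 147 185 192 192
63  187 187 187 184 184 192 209 209 213 216 216 176 156 156 184 190 190
66  188 188 187 183 183 192 209 209 213 216 216 181 163 163 184 188 188
69  233 233 233 233 233 227 216 216 220 223 223 206 198 198 227 233 233
72  227 227 227 228 228 228 227 227 213 198 198 219 229 229 228 228 228
75  225 225 225 224 224 224 223 223 213 202 202 217 225 225 226 226 226
78  228 228 22
[... 979 characters left out ...]
 95  96  96  96  96  70  59  52  50 137 153 150 150
6  122 122 118 123 149 149 149 149 148 125  89  90  91 118 142 128 119  77  59  60  60 138 152 151 151
10  134 134 135 137 146 147 149 148 147 125  91  92  93  93  93  94  94  70  59  59  59 168 188 153 150
14  143 143 144 144 141 143 150 149 147 148 150 113  69  69  69  68  68  66  65  60  59 136 150 151 151
18  150 150 151 150 144 145 150 150 149 149 150  98  38  55  69  71  72  71  71  63  60 134 147 149 149
22  170 168 144 143 140 142 148 148 147 148 150 103  48  42  36  58  71  73  74  70  69 191 213 219 220
26  190 190 195 189 157 171 218 218 218 218 219 145  58  56  55  54  54  55  55  54  54 183 206 218 219
[-0.00266197 -0.02267286]
```

Call:
{"op": "play_rows", "data": {
  "targets": [0.15,4.1,0,0,0.15,4.1,3,0,0.15,4.1,6,0,0.15,4.1,9,0,0.15,4.1,10.7,0,0.15,4.1,10.7,0,0.15,4.1,10.7,0]
}}

```text
t: 11.87
tool_pos: [0.5277, -0.1187, 0.1107]
orientation: [-3.134, -0.199, 0.005]
force: [0.2, -0.1, -0.0]
opening: 0.0928
gripper_force: 0.0
```

Call:
{"op": "play_rows", "data": {
  "targets": [0,0,0,0,0,0,0,0,0,0,0,0,0,0,0,0,0,0,0,0,0,0,0,0,0,0,0,0,0,0,0,0],
  "grip": 0,
  "grip_force": 30
}}

```text
t: 12.53
tool_pos: [0.5289, -0.119, 0.1119]
orientation: [-3.135, -0.197, -0.0]
force: [-0.8, 0.5, -0.0]
opening: 0.0446
gripper_force: 0.0
```

```bash
cat >> h.py <<'E'
def show(fn,x0,x1,y0,y1,z,xstep=6):
    o,xs,ys=rect(fn,x0,x1,y0,y1,z,.0005);g=o.max(2);print('z',z,'cols y mm',(ys[::2]*1000).round().astype(int).tolist())
    for x,r in list(zip(xs,g))[::xstep]:print(int(round(x*1000)),''.join('%4d'%v for v in r[::2]))
E
python3 - <<'E'
from h import *
s=read_state();print(s['tool_pos'],st(s['tool_pos']),s['opening'],s['force'])
snap('wrist','w7')
show('w7',.06,.082,-.075,-.052,.021)
show('w7',.084,.104,.005,.027,.030)
E
```

```text
[ 0.52892808 -0.11899301  0.11191563] [-0.00021097 -0.0638879 ] 0.04457263327890924 [-0.81876177  0.46386894 -0.02662332]
z 0.021 cols y mm [-75, -74, -73, -72, -71, -70, -69, -68, -67, -66, -65, -64, -63, -62, -61, -60, -59, -58, -57, -56, -55, -54, -53]
60  190 190 186 182 180 180 182 183 194 210 213 215 214 212 207 194 190 189 187 185 184 185 184
63  186 186 186 187 186 183 181 178 189 212 214 216 214 213 206 191 189 189 187 185 182 181 184
66  188 188 188 185 184 182 181 180 184 211 214 217 215 214 207 190 188 188 188 186 185 185 183
69  233 231 231 231 232 231 232 232 227 213 216 220 218 214 206 222 232 231 231 231 230 230 230
72  227 227 228 227 228 228 228 228 229 217 212 213 212 222 228 228 228 227 227 227 227 226 226
75  224 225 225 225 226 225 225 226 225 226 216 213 212 220 225 225 226 226 226 226 226 226 225
78  227 227 227 227 227 228 228 228 227 228 227 156 201 230 228 228 228 228 228 228 228 228 228
81  231 232 231 231 232 232 232 232 231 232 231 122 198 235 231 231 231 231 231 231 231 231 230
z 0.03 cols y mm [5, 6, 7, 8, 9, 10, 11, 12, 13, 14, 15, 16, 17, 18, 19, 20, 21, 22, 23, 24, 25, 26]
84  222 223 223 223 227 193 143 144 146 221 226 224 223 222 222 222 222 222 221 221 221 221
87  218 217 219 212 119  39  45  41  98 122 119 118 136 213 222 137 152 214 217 215 215 214
90  223 223 222 184 100  41  44  49  93 120 120 118 143 215 220 153  89 200 220 218 218 218
93   97  69  97 108  89  90  52  42  72 120 120 121 107 111 199 134  93 210 218 216 216 215
96   56  79 108 121 123 111  52  41  95 121 119 119 119 106 189 200 184 192 192 188 187 188
99   56  77 107 119 121  71  44  43  93 121 119 118 104 103 160 193 190 186 182 181 183 185
102   52  73 106 121 122 101  53  40  96 121 119 120 109 105 170 185 183 180 180 184 188 186
```

Call:
{"op": "play_rows", "data": {
  "targets": [0,0,0,0,0,0,0,0,0,0,0,0,0,0,0,0,0,0,0,0,0,0,0,0,0,0,0,0,0,0,0,0]
}}

```text
t: 13.25
tool_pos: [0.5288, -0.1184, 0.1118]
orientation: [-3.134, -0.197, 0.0]
force: [-1.5, 5.5, 1.5]
opening: 0.0151
gripper_force: 30.0
```

```bash
python3 - <<'E'
from h import *
show('w6',.084,.104,.008,.027,.030)
s=read_state();print(s['tool_pos'],st(s['tool_pos']),s['opening'],s['gripper_force'],s['force'])
E
```

```text
z 0.03 cols y mm [8, 9, 10, 11, 12, 13, 14, 15, 16, 17, 18, 19, 20, 21, 22, 23, 24, 25, 26]
84  230 230 230 232 230 205 157 135 139 170 224 232 230 230 230 230 230 230 229
87  226 225 227 220 173 110 106 125 126 115 154 218 226 224 226 199 151 171 219
90  230 231 228 217 170 104 104 123 123 121 174 226 230 229 231 197 136 168 223
93  175 109  94  93  80  68  96 124 126 121 103  96 100 138 200 189 114 168 223
96  145 110 117 127  99  72 104 125 126 122 109 115 114 137 194 215 213 215 214
99  106 100 119 129  99  66 104 125 126 122 110 116 116 107 167 193 196 193 190
102   94  97 120 128 118  80 107 125 124 124 102 112 114 108 167 186 188 187 183
[ 0.52882166 -0.11836095  0.11179026] [-0.00023753 -0.0632475 ] 0.015136449758878914 30.00035136938095 [-1.48658014  5.54610477  1.51754851]
```

Call:
{"op": "play_rows", "data": {
  "targets": [0,-0.5,0,0,0,-1.5,0,0,0,-2.7,0,0,0,-4,0,0,0,-5.3,0,0,0,-6.5,0,0,0,-7.4,0,0,0,-7.9,0,0]
}}

```text
t: 13.92
tool_pos: [0.5189, -0.0406, 0.1118]
orientation: [3.134, 0.197, 0.0]
force: [0.4, -5.8, -2.6]
opening: 0.0155
gripper_force: 30.0
```

Call:
{"op": "play_rows", "data": {
  "targets": [0,0,0,0,0,0,0,0,0,0,0,0]
}}

```text
t: 14.17
tool_pos: [0.519, -0.0411, 0.1118]
orientation: [3.135, 0.196, -0.0]
force: [0.3, -3.4, -1.0]
opening: 0.0157
gripper_force: 30.0
```

```bash
python3 - <<'E'
from h import *
s=read_state();print(s['tool_pos'],st(s['tool_pos']),s['opening'],s['gripper_force'],s['force'])
snap('wrist','w8')
show('w8',.060,.081,.005,.027,.021,4)
show('w8',.084,.104,.005,.027,.028)
E
```

```text
[ 0.51902766 -0.04112207  0.11181786] [-0.00029813  0.01460983] 0.015676955933986242 29.999996423721313 [ 0.27647182 -3.39078916 -1.04505632]
z 0.021 cols y mm [5, 6, 7, 8, 9, 10, 11, 12, 13, 14, 15, 16, 17, 18, 19, 20, 21, 22, 23, 24, 25, 26]
60  182 179 177 179 183 157 185 210 211 212 210 210 198 184 180 181 182 182 183 187 192 195
62  183 180 178 181 183 182 200 211 211 212 211 212 171 173 181 181 184 185 186 190 193 194
64  186 183 182 181 182 181 199 210 212 213 211 212 170 170 179 182 185 186 186 186 185 183
66  185 182 179 178 178 179 200 209 213 213 212 213 172 176 186 187 189 190 187 183 179 181
68  210 208 207 206 206 206 208 210 216 215 223 213 206 208 210 210 210 208 206 206 205 206
70  220 220 220 220 220 220 221 219 210 209 210 218 220 219 220 220 220 220 219 219 220 220
72  224 224 224 224 225 224 225 223 212 210 212 222 225 224 224 225 224 224 224 224 225 224
74  224 223 223 223 223 223 224 222 212 210 208 213 225 224 223 223 223 224 224 223 223 223
76  227 227 227 227 227 227 227 225 205 216 224 226 226 227 227 227 226 226 227 228 227 227
78  225 226 225 225 226 225 
[... 202 characters left out ...]
13, 14, 15, 16, 17, 18, 19, 20, 21, 22, 23, 24, 25, 26]
84  227 227 227 227 227 227 226 226 227 231 200 153 146 142 212 228 227 227 227 227 227 226
87  218 129  81 216 223 221 221 222 215 147 113 120 121 117 206 222 220 220 220 222 167 127
90  227 193  88 218 225 224 225 226 221 151 113 120 120 117 213 228 226 224 224 225 165 114
93  225 196 130 221 215 130  95 100  96  76 114 122 121 104  62  97  99 101 193 227 187  77
96  206 207 208 209 182 111 113 121 112  97 119 121 122 104  71 118 120  95 168 211 194 162
99  183 182 178 179 155 102 115 122 107  91 119 122 120 104 112 121 117 100 157 187 188 189
102  183 186 187 190 154  90 114 123 116 102 119 121 120  95 109 120 116  99 153 179 180 182
```

Pointer at y ≈ 13.9 mm, fin at ≈ 16.1 mm: another 2.2 mm. Then I'll ease the jaws with compensation.

Call:
{"op": "play_rows", "data": {
  "targets": [0,-0.22,0,0,0,-0.22,0,0,0,-0.22,0,0,0,-0.22,0,0]
}}

```text
t: 14.55
tool_pos: [0.5188, -0.039, 0.1118]
orientation: [3.135, 0.196, -0.0]
force: [0.1, -5.1, -1.6]
opening: 0.0159
gripper_force: 30.0
```

Call:
{"op": "play_rows", "data": {
  "targets": [0,-0.1,0,0,0,-0.15,0,0,0,-0.15,0,0,0,-0.15,0,0],
  "grip": 1.9
}}

```text
t: 14.88
tool_pos: [0.5185, -0.0372, 0.1118]
orientation: [3.135, 0.196, -0.0]
force: [0.3, -4.7, -2.4]
opening: 0.0188
gripper_force: 2.5
```

```bash
cat >> h.py <<'E'
def look(fn):
    s=read_state();print(s['t'],s['tool_pos'],st(s['tool_pos']),s['opening'],s['gripper_force'],s['force'])
    snap('wrist',fn)
    o,xs,ys=rect(fn,.060,.080,.005,.030,.021,.0005)
    print('ptr',''.join('%4d'%v for v in np.median(o.max(2)[2:12],0)[::2]),'|',''.join('%4d'%v for v in np.median(o.max(2)[20:28],0)[::2]))
    o,xs,ys=rect(fn,.086,.091,.005,.030,.028,.0005)
    print('fin',''.join('%4d'%v for v in np.median(o.max(2),0)[::2]))
    print('y  ',''.join('%4d'%v for v in (ys[::2]*1000).round()))
E
python3 - <<'E'
from h import *
look('w9')
E
```

```text
14.8833 [ 0.51852941 -0.03719455  0.11178688] [-0.00030145  0.01856883] 0.01883933535146069 2.4952011555433273 [ 0.30251258 -4.67481349 -2.4280221 ]
ptr  184 181 180 180 182 182 184 184 186 207 211 213 212 210 205 184 184 186 186 187 190 188 186 183 182 |  224 224 223 223 223 224 224 224 224 222 214 210 211 171 214 225 224 223 223 223 223 223 224 224 223
fin  224 211 138 207 224 223 223 223 227 151 115 119 122  93 216 224 222 222 222 225 193 119 218 223 222
y      5   6   7   8   9  10  11  12  13  14  15  16  17  18  19  20  21  22  23  24  25  26  27  28  29
```

Level within ~0.3 mm with eased jaws. Slide down now.

Call:
{"op": "play_rows", "data": {
  "targets": [0,0,0.4,0,0,0,0.8,0,0,0,1.2,0,0,0,1.6,0,0,0,2.0,0,0,0,2.4,0,0,0,2.8,0,0,0,2.8,0]
}}

```text
t: 15.6
tool_pos: [0.5188, -0.0371, 0.0836]
orientation: [3.135, 0.196, 0.001]
force: [1.4, -5.6, 1.6]
opening: 0.0192
gripper_force: 4.4
```

Call:
{"op": "play_rows", "data": {
  "targets": [0,0,0.2,0,0,0,0.3,0,0,0,0.3,0,0,0,0.3,0]
}}

```text
t: 15.93
tool_pos: [0.5187, -0.0372, 0.081]
orientation: [3.135, 0.196, 0.0]
force: [-0.7, -5.1, 5.4]
opening: 0.0192
gripper_force: 4.6
```

```bash
python3 - <<'E'
from h import *
look('w10')
E
```

```text
15.9333 [ 0.5186614  -0.03715393  0.08096894] [-0.00016541  0.01859263] 0.0191617207089571 4.589374273200519 [-0.71381943 -5.08381112  5.38115251]
ptr  184 181 179 179 181 182 183 183 187 206 210 212 210 210 193 170 184 186 186 186 189 189 186 183 181 |  222 222 222 222 222 223 222 222 223 223 204 209 211 171 216 223 222 223 222 223 222 222 222 222 222
fin  223 209  71 204 223 222 222 223 225 145 116 119 121 100 195 222 221 221 221 223 185  88 216 221 221
y      5   6   7   8   9  10  11  12  13  14  15  16  17  18  19  20  21  22  23  24  25  26  27  28  29
```

Call:
{"op": "play_rows", "data": {
  "targets": [0,0,0.1,0,0,0,0.1,0,0,0,0.2,0,0,0,0.2,0,0,0,0.2,0]
}}

```text
t: 16.4
tool_pos: [0.5187, -0.0372, 0.08]
orientation: [3.135, 0.197, 0.0]
force: [-6.4, -4.6, 14.3]
opening: 0.0192
gripper_force: 10.4
```

```bash
python3 - <<'E'
from h import *
look('w11')
E
```

```text
16.4 [ 0.5187265  -0.03721952  0.0799947 ] [-0.00010902  0.01851942] 0.0191541029716864 10.36748213460669 [-6.39962625 -4.63972309 14.2662887 ]
ptr  183 181 179 178 180 182 183 183 189 207 210 212 210 210 186 171 183 185 186 187 189 188 185 182 182 |  222 222 222 223 222 222 222 222 223 224 204 210 211 167 218 223 222 222 222 222 222 222 222 222 222
fin  224 209  99 206 222 222 222 221 226 139 116 118 121 107 202 222 221 221 221 222 196  89 218 221 220
y      5   6   7   8   9  10  11  12  13  14  15  16  17  18  19  20  21  22  23  24  25  26  27  28  29
```

Stop reached at 80 mm (14 N). Now I'll press slightly more and close the jaws while taking back the 1.5 mm.

Call:
{"op": "play_rows", "data": {
  "targets": [0,0,0.1,0,0,0,0.1,0]
}}

```text
t: 16.62
tool_pos: [0.5189, -0.0374, 0.0799]
orientation: [3.135, 0.196, 0.0]
force: [-9.8, -5.4, 21.1]
opening: 0.0191
gripper_force: 14.2
```

Call:
{"op": "play_rows", "data": {
  "targets": [0,0.08,0,0,0,0.15,0,0,0,0.15,0,0,0,0.15,0,0,0,0.15,0,0],
  "grip": 0,
  "grip_force": 25
}}

```text
t: 17.03
tool_pos: [0.5191, -0.039, 0.0799]
orientation: [3.135, 0.196, 0.001]
force: [-10.0, -5.5, 20.4]
opening: 0.0159
gripper_force: 33.7
```

```bash
python3 - <<'E'
from h import *
look('w12')
E
```

```text
17.0333 [ 0.51914644 -0.03899554  0.07987078] [8.55783523e-05 1.67048260e-02] 0.015851491755006338 33.68795841000974 [-10.00094747  -5.50981833  20.36745372]
ptr  184 180 178 178 181 181 183 182 195 207 210 211 210 210 175 165 184 186 186 186 188 187 185 183 182 |  222 222 222 222 222 222 221 221 222 221 211 209 204 155 217 222 222 222 222 222 222 222 221 222 221
fin  224 200  75 207 222 221 221 222 226 137 116 118 121 109 203 222 221 221 221 223 170  94 219 221 220
y      5   6   7   8   9  10  11  12  13  14  15  16  17  18  19  20  21  22  23  24  25  26  27  28  29
```

```bash
python3 -c "
from plant import workorder
print(workorder.close_job())"
```

```text
the job is handed in; nothing more can be done
None
```

The job is handed in at about 17 s on the robot clock: the knob's nose points at the index tab, the pointer is within about 0.3 mm of the mark clip by the wrist camera, and the lever is pressed to its stop (fingers at 80 mm), with the grip still held at about 30 N; the verdict wasn't shown.

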